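# Index the engraving vise and lap the bar

### The arm

A 6-joint arm with a two-finger parallel gripper is mounted at the origin on the work surface. World frame = base frame: x ahead of the robot, y to its left, z up, the work surface at z = 0. Lengths are in m, angles in rad, forces in N, time in s.
With the tool pointing down it reaches from about 0.425 to 0.95 m from the base axis. Payload 3.5 kg.
Tool frame: the origin (TCP) lies on the centre line of the jaws, within the pads' length; the fingertips stand 19 mm ahead of it and the grasp point (between the pads) is the TCP; z points along the fingers, y is the line along which they close (so a half turn about z gives the same grasp; the last joint's range is limited). The gripper opens to 85 mm and grips with 20 to 120 N. Pads are 22 mm wide; open, the fingers measure 114 mm over their backs; the gripper's body (76 mm by 85 mm) begins 54 mm behind the grasp point. The pads swing forward as they close: fully open they stand 13 mm farther back than shut.
Start: joints at [-1.282, 0.286, 1.577, -0, 1.279, -0.15], TCP at [0.287, -0.611, 0.25] pointing down, gripper open.
Joint ranges: [-2.77, 2.77], [-0.9, 2.22], [0.21, 2.48], [-1.53, 4.67], [0.24, 2.81], [-2.84, 2.84]. Speed limits (rad/s): [2.79, 2.79, 3.14, 3.14, 3.14, 3.14].

### API

Orientations are given as a unit quaternion [x, y, z, w].
In Python, from plant import ctrl, imaging gives the robot as it stands. The module is installed in compiled form; this text tells all that it offers.
- The arm moves only by the shell command python3 -m handwheel 'ROWS' [OPENING] [FORCE]. ROWS is JSON, one flat list of numbers, 6 for each row, row after row: the shift along the world's x, y, z in units of 150 mm (1.0 is 150 mm), then the turn, a rotation vector about the world's x, y, z in units of 90 degrees (1.0 is 90 degrees). In form: [tx, ty, tz, rx, ry, rz, tx, ty, tz, rx, ry, rz, ...]. A call has 1 to 5 rows; each row shifts and turns the commanded pose from where the row before left it; what a row does not reach is not made up. A row lasts 1/12 s, in which the tool goes at most 41.7 mm and 7.16 degrees, less where a joint would pass 70% of its speed; a pose out of reach is approached as far as the arm can. A call with a number of a shift or a turn outside -1 to 1 is refused whole. A call with a gripper value outside its range is refused whole. OPENING is the opening, from 0 (shut) to 1 (fully open), set as the call begins (- or left out, the last holds). The fingers move at their own pace and stop on an object; FORCE is the grip in N (left out, the last holds). Time passes only in rows, so rows that do not move let the fingers close. It gives the time, the measured TCP pose, the force, the opening and the grip force at its end, in the units of the state.
- ctrl.get_state(): the state, without advancing time (a new reading comes with each control period).
- imaging.read_camera(name): name is "side" or "top"; returns (picture, depth): 384x512x3 uint8, blue, green, red; 384x512 float32, m along the optical axis (not along the pixel's ray), 0 where there is no reading.
- imaging.get_calibration(name): a dict with "fovy" (degrees; the focal length in pixels is half the picture's height over the tangent of half this angle, whatever the lens; pixels are square), "cx", "cy" (the principal point, pixels), "R" (3x3) and "t" (3): a world point X has camera coordinates R X + t. Camera axes: x right, y down, z forward; pixel columns grow to the right and rows downward; lengths in m; the calibration is good to about 2 mm. A picture is of the moment at which its call begins. get_calibration takes no time and is no camera call.
- ctrl.sign_off(): hands the job in; it is judged then, once.
The state is a dict: "time": time; "qpos": joint angles; "dq": joint speeds; "joint_efforts": joint torques, N m; "eef_pos": TCP position; "tcp_rot": TCP orientation; "contact_force": force on the tool from outside, world axes, zero at the start; "wrist_torque": the same for the moment, N m; "opening": opening from 0.0 (shut) to 1.0 (fully open); "finger_force": force on a finger pad.
Only numpy, scipy, OpenCV 4.12 (cv2) and the standard library are available. Lean on these libraries where they do the work, as an engineer would, in place of code of your own. Each camera call takes 0.05 s, during which the arm holds its last target. There are 200 camera calls.

### The job

Turn the vise's turret so that its pointed nose faces the cone-shaped index stud (not the square one), then swing the black-knobbed clamp lever home. Take the wooden lapping block and lap the bar in the turret with one unbroken stroke from the tail end to the nose end, block flat and lengthwise on the bar, pressing with 3 to 12 N; then lay the block back on its cork pad, emery side down, without dropping it. Leave everything else on the bench where it is.

Things in the scene. Friction and masses are not known exactly. Their poses are not given: they have to be found in the camera images.
- vise: Fixed grey base plate, 230 x 250 x 12 mm (x -130 to +100 mm, y -125 to +125 mm of its origin), lying on the bench. Origin on the turret's axis at bench height, z up; x points from the lever side to the stud side.
- turret: Dark steel turret, turns stiffly +-2 rad about the vise's vertical axis. Origin on that axis at bench height; x along the jaws to the wedge nose (top 72 mm high; the tail is square), z up. Jaws: two rails 90 mm long (x -45 to +45), 39 mm wide over both, 34 to 75 mm above the bench, with parallel outer faces to grip from above, astride the bar.
- bar: Bright metal bar 84 x 24 x 12 mm held in the turret's jaws on a sprung carrier. Origin at the centre of its top face, 89 mm above the bench at rest, 14 mm above the jaws; x towards the nose as the turret's. Pressed from above it sinks up to 10 mm: about 2.7 N to start, then 1 N more for each mm (5.7 N at 3 mm).
- nose (a point): The nose's pointed end on the turret, 64.5 mm from the axis, 70 mm above the bench.
- cone_stud: The index stud: a steel cone, 26 mm across and 34 mm tall, fixed on the vise plate 85 to 120 mm from the turret's axis, at its left or right front. Origin at the centre of its foot, 12 mm above the bench.
- square_stud: A square flat-topped steel stud, 24 x 24 x 18 mm, fixed on the vise plate on the other side; of no use here. Origin at the centre of its foot.
- clamp (a joint): Clamp lever of the vise: 0 open, 1.0 rad at its stop (clamped); turns counter-clockwise from above as it grows; stiff, stays where it is left.
- clamp_pivot (a point): On the clamp lever's vertical pivot axis, 44 mm above the bench.
- clamp_knob (a point): Top centre of the clamp lever's upright black knob (16 mm diameter, from 30 to 66 mm above the bench), 80 mm from the pivot at the end of a 10 mm round arm at 34 mm height.
- pad: Cork pad 130 x 100 x 6 mm, fixed on the bench. Origin at the centre of its underside.
- block: Lapping block of pale wood with a dark emery underside, 60 x 28 x 40 mm (x, y, z), 0.1 kg, lying on the cork pad. Origin at the centre of its underside (the emery face), x along its length.
- bowl: Bystander: steel bowl, 150 mm across, 55 mm high. Origin at the centre of its underside.
- file: Bystander: flat file with a wooden handle, 215 mm long. Origin near its middle, on the bench; x towards the tip.
- tweezers: Bystander: steel tweezers, 120 mm long. Origin at the middle, on the bench.
- jar: Bystander: small glass jar with a white cap, 52 mm across, 60 mm high. Origin at the centre of its underside.
- rubber: Bystander: small dark rubber block, 45 x 32 x 16 mm. Origin at the centre of its underside.
- finger_ring: Bystander: steel finger ring, 22 mm across, lying on the bench. Origin at the centre of its underside.

How it is judged:
On the way, in this order (a step that is already met when the one before it is completed fails the run):
1. the turret's nose faces the cone stud: the line from the turret's axis through the nose passes within 7 mm of the cone's centre (y of cone_stud in the frame of turret between -0.007 and 0.007 m and x of cone_stud in the frame of turret above 0 m and angular speed of turret below 0.1 rad/s), for 0.2 s.
2. the clamp lever is home, past 0.85 rad of its 1.0 rad, the nose still facing the cone stud (value of joint clamp above 0.85 rad and y of cone_stud in the frame of turret between -0.007 and 0.007 m and x of cone_stud in the frame of turret above 0 m), for 0.2 s.
3. the block lies flat and lengthwise on the bar (within 0.2 rad, and within 10 mm of its centre line), its centre 18 to 36 mm behind the bar's middle on the tail side, pressed with 3 to 12 N (x of block in the frame of bar between -0.036 and -0.018 m and y of block in the frame of bar between -0.01 and 0.01 m and angle between the x axis of block and the x axis of bar, either way round below 0.2 rad and angle between the z axis of block and the z axis of bar, either way round below 0.12 rad and contact force between block and bar between 3 and 12 N and y of cone_stud in the frame of turret between -0.007 and 0.007 m and x of cone_stud in the frame of turret above 0 m), for 0.1 s.
4. pressed with 3 to 12 N, the block passes 4 to 16 mm behind the middle (x of block in the frame of bar between -0.016 and -0.004 m and y of block in the frame of bar between -0.01 and 0.01 m and angle between the x axis of block and the x axis of bar, either way round below 0.2 rad and angle between the z axis of block and the z axis of bar, either way round below 0.12 rad and contact force between block and bar between 3 and 12 N and y of cone_stud in the frame of turret between -0.007 and 0.007 m and x of cone_stud in the frame of turret above 0 m), for 0.05 s.
5. pressed with 3 to 12 N, the block passes 4 to 16 mm beyond the middle (x of block in the frame of bar between 0.004 and 0.016 m and y of block in the frame of bar between -0.01 and 0.01 m and angle between the x axis of block and the x axis of bar, either way round below 0.2 rad and angle between the z axis of block and the z axis of bar, either way round below 0.12 rad and contact force between block and bar between 3 and 12 N and y of cone_stud in the frame of turret between -0.007 and 0.007 m and x of cone_stud in the frame of turret above 0 m), for 0.05 s.
6. pressed with 3 to 12 N, the block reaches 18 to 36 mm beyond the middle, at the nose end (x of block in the frame of bar between 0.018 and 0.036 m and y of block in the frame of bar between -0.01 and 0.01 m and angle between the x axis of block and the x axis of bar, either way round below 0.2 rad and angle between the z axis of block and the z axis of bar, either way round below 0.12 rad and contact force between block and bar between 3 and 12 N and y of cone_stud in the frame of turret between -0.007 and 0.007 m and x of cone_stud in the frame of turret above 0 m), for 0.1 s.
At the end, for the whole second after the job is handed in: The nose still faces the cone stud within 7 mm, the clamp lever is past 0.85 rad, and the block lies at rest, emery side down, on the cork pad with its centre within 35 mm of the pad's centre (all of step 2 and horizontal distance between block and pad below 0.035 m and z of block in the frame of pad between 0.003 and 0.009 m and angle between block's own z axis and vertical below 0.1 rad and linear speed of block below 0.02 m/s and contact force between block and pad above 0.2 N); the robot touches nothing.
It fails at once if the block is held off the bar, 2 to 15 mm above it, within 12 mm of the bar's middle (come down on the tail end, lift off at the nose end) (x of block in the frame of bar between -0.012 and 0.012 m and y of block in the frame of bar between -0.012 and 0.012 m and z of block in the frame of bar between 0.002 and 0.015 m).
It fails at once if the block presses on the bar with more than 25 N (contact force between block and bar above 25 N).
It fails at once if the block is dropped: it falls freely from more than about 15 mm (linear speed of block above 0.5 m/s and contact force between the fingers and block below 0.2 N).
It fails at once if a bystander (bowl, file, tweezers, jar, rubber block or finger ring) is moved by more than 30 mm (distance of any of bowl, file, tweezers, jar, rubber, finger_ring from where it was at the start of the episode above 0.03 m).
It also fails if it takes over 72 s, if anything falls off the work surface, if the arm or the gripper's body presses on something with over 40 N, if the wrist force passes 120 N, or if a joint passes its speed limit or range.

## Working session

There is one attempt and no reset: what is moved stays moved. The work goes in short steps, Python scripts to look and compute and a shell command to move; the robot and the scene stay as the last step left them, time stands still between calls to the robot, and variables do not carry over. Pictures are saved under pics/ and viewed, at most 10 in all, crops included, and the job is handed in when it is done.

```bash
mkdir -p pics; cat > h.py <<'E'
import numpy as np, cv2
from plant import ctrl, imaging
def grab(n):
    im,d=imaging.read_camera(n); np.savez(f'{n}.npz',im=im,d=d); return im,d
def load(n):
    z=np.load(f'{n}.npz'); return z['im'],z['d']
def K(n):
    c=imaging.get_calibration(n); f=192/np.tan(np.radians(c['fovy'])/2)
    return f,c['cx'],c['cy'],np.array(c['R']),np.array(c['t'])
def ray(n,u,v,z):
    f,cx,cy,R,t=K(n); d=R.T@np.array([(u-cx)/f,(v-cy)/f,1]); o=-R.T@t
    return o+d*(z-o[2])/d[2]
def cloud(n,d):
    f,cx,cy,R,t=K(n); v,u=np.mgrid[:384,:512]
    P=np.stack([(u-cx)/f*d,(v-cy)/f*d,d],-1)
    return (P-t)@R
def proj(n,X):
    f,cx,cy,R,t=K(n); p=R@np.array(X)+t; return f*p[0]/p[2]+cx,f*p[1]/p[2]+cy
E
python3 - <<'E'
from h import *
for n in('top','side'):
    im,d=grab(n); cv2.imwrite(f'pics/{n}0.png',cv2.resize(im,(800,600),interpolation=cv2.INTER_CUBIC))
    print(n,imaging.get_calibration(n),(d==0).mean())
print(ctrl.get_state())
E
```

```text
top {'fovy': 50.17377015691399, 'cx': 257.381594952224, 'cy': 202.84336231806049, 'R': array([[-0.02511225, -0.99968222, -0.00219799],
       [-0.99111993,  0.02518423, -0.13056434],
       [ 0.13057821, -0.00110029, -0.9914374 ]]), 't': array([0.0639812, 0.55173  , 1.4236051])} 0.004130045572916667
side {'fovy': 51.37540696467949, 'cx': 249.06725225781494, 'cy': 197.91458941792297, 'R': array([[-0.95826877, -0.2855212 ,  0.01409286],
       [-0.22856642,  0.73564372, -0.63764074],
       [ 0.17169263, -0.61425236, -0.77020496]]), 't': array([0.52348562, 0.16352316, 1.07953536])} 0.004119873046875
{'time': 0.1, 'qpos': array([-1.28202215e+00,  2.87118952e-01,  1.57806485e+00, -5.26396863e-05,
        1.27856511e+00, -1.50027172e-01]), 'dq': array([ 6.95353925e-04, -1.20887095e-03, -4.94442005e-03,  8.20859728e-05,
       -5.51809861e-04, -4.13094516e-04]), 'joint_efforts': array([ 6.20265255e-04, -4.07298768e+01, -2.93698150e+01, -1.40058273e-04,
        3.40312145e-03,  3.69337755e-06]), 'eef_pos': array([ 0.28661494, -0.61050807,  0.24903897]), 'tcp_rot': array([ 9.76025841e-01,  2.17652004e-01, -9.98688726e-05, -1.07379044e-03]), 'contact_force': array([-0.2194361 ,  0.06812927, -0.83136702]), 'wrist_torque': array([0.05301815, 0.01715964, 0.00842216]), 'finger_force': 0.0, 'opening': 1.001278037094075}
```

View pics/top0.png

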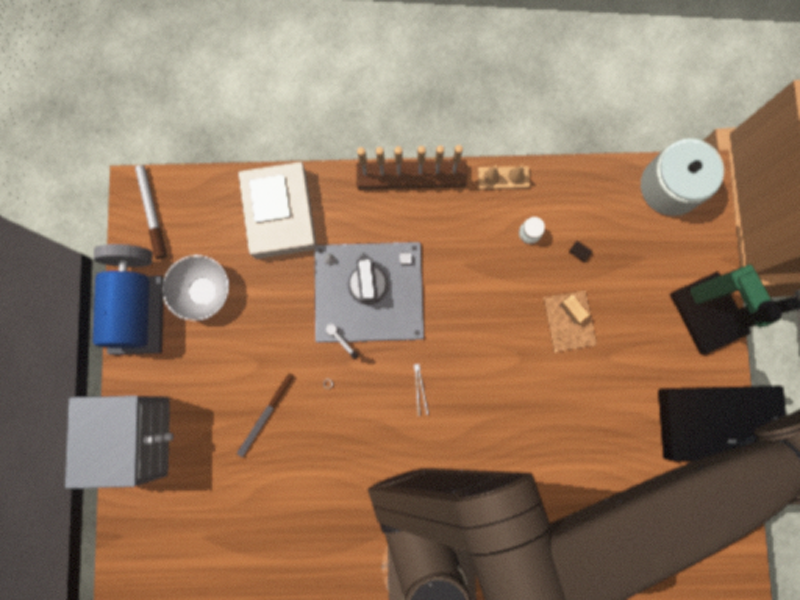

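View pics/side0.png

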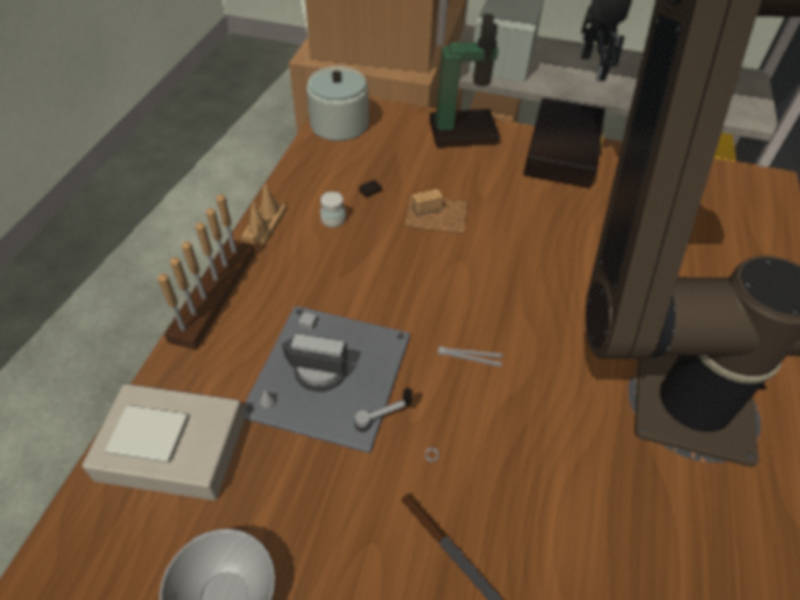

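The top view shows the vise with plate centre about (369,291), bar (366,278), cone stud (333,258) at left front, square stud (406,258), lever pivot (331,328), knob (353,352), and the block (577,308) on its pad (570,321). The side view agrees. Next I'll zoom in on these.

```bash
python3 - <<'E'
from h import *
a,_=load('top'); b,_=load('side')
def crop(im,x0,y0,w,h,W,H): return cv2.resize(im[y0:y0+h,x0:x0+w],(W,H),interpolation=cv2.INTER_CUBIC)
out=np.hstack([crop(a,196,148,80,85,400,425),crop(b,155,190,112,100,400,425)])
out2=np.hstack([crop(a,340,180,50,50,175,175),crop(b,250,115,60,50,210,175),np.zeros((175,415,3),np.uint8)])
cv2.imwrite('pics/crop.png',np.vstack([out,out2]))
for n,pts in dict(top=[(369,291,.012),(366,278,.089),(333,258,.03),(406,258,.03),(331,328,.044),(353,352,.066),(577,308,.046),(570,321,.006)],
  side=[(318,345,.089),(267,396,.03),(309,320,.03),(363,418,.044),(407,396,.066),(428,202,.046),(436,214,.006)]).items():
    for u,v,z in pts: print(n,u,v,ray(n,u*.64,v*.64,z).round(3))
# bright bar top / height-based clouds
for n in('top','side'):
    im,d=load(n);P=cloud(n,d)
    m=(P[...,0]>.5)&(P[...,0]<.9)&(abs(P[...,1]-.1)<.2)
    for z0,z1 in((.004,.02),(.08,.1),(.05,.075)):
        k=m&(P[...,2]>z0)&(P[...,2]<z1); Q=P[k]; print(n,z0,k.sum(),Q.mean(0).round(4),Q.min(0).round(3),Q.max(0).round(3))
E
```

```text
top 369 291 [0.619 0.126 0.012]
top 366 278 [0.635 0.128 0.089]
top 333 258 [0.696 0.207 0.03 ]
top 406 258 [0.691 0.038 0.03 ]
top 331 328 [0.531 0.212 0.044]
top 353 352 [0.474 0.161 0.066]
top 577 308 [ 0.562 -0.346  0.046]
top 570 321 [ 0.538 -0.339  0.006]
side 318 345 [0.632 0.132 0.089]
side 267 396 [0.695 0.217 0.03 ]
side 309 320 [0.687 0.044 0.03 ]
side 363 418 [0.526 0.217 0.044]
side 407 396 [0.467 0.17  0.066]
side 428 202 [ 0.556 -0.322  0.046]
side 436 214 [ 0.539 -0.335  0.006]
top 0.004 4019 [0.6333 0.1195 0.0107] [ 0.5   -0.1    0.004] [0.9   0.299 0.02 ]
top 0.08 181 [0.6511 0.1217 0.0875] [ 0.594 -0.081  0.08 ] [0.897 0.143 0.1  ]
top 0.05 596 [0.7802 0.2373 0.0578] [ 0.589 -0.083  0.05 ] [0.9   0.3   0.075]
side 0.004 5831 [0.6279 0.1349 0.0126] [ 0.501 -0.1    0.004] [0.9  0.3  0.02]
side 0.08 381 [0.683  0.1125 0.0894] [ 0.591 -0.082  0.08 ] [0.9   0.145 0.099]
side 0.05 1351 [0.7731 0.2333 0.0584] [ 0.587 -0.084  0.05 ] [0.9   0.3   0.075]
```

View pics/crop.png

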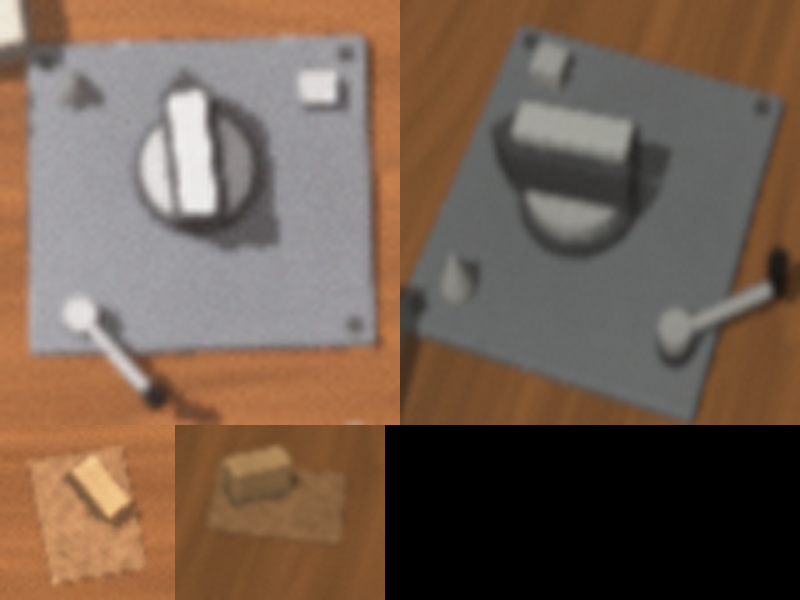

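The crop shows a clean view: the nose points up in the image (top crop 185,72), the bar's top runs (187,92)–(198,213), cone apex is around (75,75) in top and (453,252) in side, and the knob is at (155,390) in top. The block is turned about 45° on the pad.

```bash
cat > m.py <<'E'
from h import *
T=lambda u,v:((u+.5)/5-.5+196,(v+.5)/5-.5+148)
S=lambda u,v:((u-400+.5)/(400/112)-.5+155,(v+.5)/4.25-.5+190)
def show(name,t,s,z):
    print(name,*( [ray('top',*T(*t),z).round(4)] if t else []),*( [ray('side',*S(*s),z).round(4)] if s else []))
E
python3 - <<'E'
from m import *
for nm,t,s in(('TL',(28,45),(415,330)),('TR',(367,38),(520,25)),('BR',(376,347),(783,98)),('BL',(31,353),(690,418))): show(nm,t,s,.012)
show('apex',(74,72),(453,250),.046)
show('conefoot',None,(457,290),.012)
show('knob',(156,390),(778,256),.066)
show('pivot',(79,313),(674,325),.05)
def rect(n,m,z):
    c=max(cv2.findContours(m.astype(np.uint8),cv2.RETR_EXTERNAL,cv2.CHAIN_APPROX_NONE)[0],key=cv2.contourArea)[:,0]
    P=np.array([ray(n,u,v,z)[:2] for u,v in c],np.float32); r=cv2.minAreaRect(P)
    mu=np.argwhere(m)[:,::-1]; X=np.array([ray(n,u,v,z)[:2] for u,v in mu]); 
    w,V=np.linalg.eigh(np.cov(X.T)); print(n,len(X),'rect',np.round(r[0],4),np.round(r[1],3),round(r[2],1),'mean',X.mean(0).round(4),'ang',np.degrees(np.arctan2(V[1,1],V[0,1])).round(1), (np.sqrt(12*w)).round(3))
for n in('top','side'):
    im,d=load(n);P=cloud(n,d);H=cv2.cvtColor(im,cv2.COLOR_BGR2HSV).astype(int)
    m=(np.hypot(P[...,0]-.632,P[...,1]-.128)<.055)&(P[...,2]>.083)&(P[...,2]<.1); print('bar');rect(n,m,.089)
    for nm,c in(('cone',(.695,.21)),('sq',(.69,.042))):
        m=(np.hypot(P[...,0]-c[0],P[...,1]-c[1])<.03)&(P[...,2]>.018)&(P[...,2]<.055); print(nm,n,m.sum(),P[m].mean(0).round(4),P[m].max(0).round(4))
    m=(np.hypot(P[...,0]-.56,P[...,1]+.335)<.07)&(P[...,2]>.04)&(P[...,2]<.055); print('block');rect(n,m,.046)
    m=(np.hypot(P[...,0]-.47,P[...,1]-.163)<.04)&(P[...,2]>.05)&(P[...,2]<.075); print('knob',m.sum(),P[m].mean(0).round(4),P[m].max(0).round(4))
    m=(np.hypot(P[...,0]-.54,P[...,1]+.335)<.1)&(P[...,2]>.003)&(P[...,2]<.05); print('pad');rect(n,m,.006)
E
```

```text
TL [0.733  0.2521 0.012 ] [0.7149 0.255  0.012 ]
TR [0.7318 0.0029 0.012 ] [0.7342 0.0064 0.012 ]
BR [0.5037 0.003  0.012 ] [0.5067 0.0036 0.012 ]
BL [0.5057 0.2516 0.012 ] [0.5059 0.2526 0.012 ]
apex [0.7037 0.2146 0.046 ] [0.6987 0.2125 0.046 ]
conefoot [0.6973 0.2201 0.012 ]
knob [0.4725 0.1579 0.066 ] [0.4695 0.1597 0.066 ]
pivot [0.5294 0.2124 0.05  ] [0.5286 0.2171 0.05  ]
bar
top 152 rect [0.6361 0.1279] [0.083 0.024] 5.3 mean [0.6355 0.1282] ang -174.6 [0.024 0.085]
cone top 36 [0.6963 0.2151 0.0289] [0.7101 0.2261 0.0461]
sq top 51 [0.6929 0.0415 0.0281] [0.7099 0.0621 0.0366]
block
top 128 rect [ 0.5637 -0.3431] [0.059 0.029] 35.6 mean [ 0.5637 -0.3433] ang -143.1 [0.029 0.059]
knob 17 [0.4693 0.1605 0.0636] [0.4747 0.1684 0.0693]
pad
top 1011 rect [ 0.5412 -0.3394] [0.141 0.117] 7.2 mean [ 0.5401 -0.338 ] ang 167.3 [0.13  0.146]
bar
side 289 rect [0.6337 0.1298] [0.085 0.03 ] 6.4 mean [0.6336 0.1295] ang -173.9 [0.029 0.085]
cone side 77 [0.6925 0.2205 0.03  ] [0.7051 0.2289 0.0482]
sq side 83 [0.6903 0.0422 0.029 ] [0.7036 0.0538 0.0351]
block
side 119 rect [ 0.5612 -0.3423] [0.061 0.036] 33.5 mean [ 0.5617 -0.3429] ang -144.7 [0.035 0.062]
knob 47 [0.4679 0.1626 0.0628] [0.4753 0.1695 0.0696]
padTraceback (most recent call last):
  File "<stdin>", line 19, in <module>
  File "<stdin>", line 10, in rect
  File "h.py", line 11, in ray
    f,cx,cy,R,t=K(n); d=R.T@np.array([(u-cx)/f,(v-cy)/f,1]); o=-R.T@t
                ~^^^
  File "h.py", line 8, in K
    c=imaging.get_calibration(n); f=192/np.tan(np.radians(c['fovy'])/2)
ValueError: time passes only in moves, steps and waits
```

Everything is located: turret axis ≈ (0.634, 0.128), nose at 5.5°, cone bearing ≈ 53°, so the turret turns by about +47.5°. I'm moving above the turret now.

```bash
sed -i 's/^def K(n):/import functools\n@functools.lru_cache\ndef K(n):/' h.py
R='' ; python3 -m handwheel '[0.11,0.234,0,0,0,-0.011,0.11,0.234,0,0,0,-0.011,0.11,0.234,0,0,0,-0.011,0.11,0.234,0,0,0,-0.011,0.11,0.234,0,0,0,-0.011]' 1 60
python3 -m handwheel '[0.11,0.234,0,0,0,-0.011,0.11,0.234,0,0,0,-0.011,0.11,0.234,0,0,0,-0.011,0.11,0.234,0,0,0,-0.011,0.11,0.234,0,0,0,-0.011]'
python3 -m handwheel '[0.11,0.234,0,0,0,-0.011,0.11,0.234,0,0,0,-0.011,0.11,0.234,0,0,0,-0.011,0.11,0.234,0,0,0,-0.011,0.11,0.234,0,0,0,-0.011]'
python3 -m handwheel '[0.11,0.234,0,0,0,-0.011,0.11,0.234,0,0,0,-0.011,0.11,0.234,0,0,0,-0.011,0.11,0.234,0,0,0,-0.01,0.11,0.234,0,0,0,0]'
python3 -m handwheel '[0.11,0.234,0,0,0,0,0,0,0,0,0,0,0,0,0,0,0,0]'
cat > st.py <<'E'
from h import *
from scipy.spatial.transform import Rotation as Ro
s=ctrl.get_state(); R=Ro.from_quat(s['tcp_rot']).as_matrix()
print('t',round(s['time'],2),'pos',s['eef_pos'].round(4),'toolx yaw',np.degrees(np.arctan2(R[1,0],R[0,0])).round(2),'zax',R[:,2].round(3),'F',s['contact_force'].round(2),'M',s['wrist_torque'].round(2),'op',round(s['opening'],3),'ff',round(s['finger_force'],1),'q',s['qpos'].round(3))
E
python3 st.py
```

```text
time: 0.52
eef_pos: [0.3695, -0.4336, 0.2496]
tcp_rot: [0.985, 0.175, -0.0, -0.001]
contact_force: [-0.1, -0.2, 0.0]
opening: 0.999
finger_force: 0.0
time: 0.93
eef_pos: [0.452, -0.258, 0.2499]
tcp_rot: [0.991, 0.132, -0.0, -0.0]
contact_force: [0.6, -0.9, -0.4]
opening: 0.997
finger_force: 0.0
time: 1.35
eef_pos: [0.5345, -0.0825, 0.25]
tcp_rot: [0.996, 0.089, -0.0, -0.0]
contact_force: [0.3, -1.0, 0.6]
opening: 1.0
finger_force: 0.0
time: 1.77
eef_pos: [0.617, 0.093, 0.2497]
tcp_rot: [0.998, 0.056, -0.0, 0.0]
contact_force: [1.6, -0.2, 0.5]
opening: 1.003
finger_force: 0.0
time: 2.02
eef_pos: [0.6332, 0.128, 0.2492]
tcp_rot: [0.998, 0.058, -0.001, 0.0]
contact_force: [-0.1, -0.6, -0.8]
opening: 1.0
finger_force: 0.0
t 2.02 pos [0.6332 0.128  0.2492] toolx yaw 6.62 zax [-0.002 -0.    -1.   ] F [-0.14 -0.59 -0.76] M [-0.01 -0.03  0.04] op 1.0 ff 0.0 q [ 0.043  0.225  1.652 -0.     1.266  1.498]
```

```bash
python3 -m handwheel '[0.004,0,-0.2,0,0,-0.012,0,0,-0.25,0,0,0,0,0,-0.25,0,0,0,0,0,-0.25,0,0,0,0,0,-0.15,0,0,0]' 1 60 | head -2
python3 -m handwheel '[0,0,-0.13,0,0,0,0,0,0,0,0,0,0,0,0,0,0,0]' ; python3 st.py
python3 -m handwheel '[0,0,0,0,0,0,0,0,0,0,0,0,0,0,0,0,0,0,0,0,0,0,0,0,0,0,0,0,0,0]' 0 60 | tail -4
python3 -m handwheel '[0,0,0,0,0,0,0,0,0,0,0,0,0,0,0,0,0,0,0,0,0,0,0,0,0,0,0,0,0,0]' | tail -3; python3 st.py
```

```text
time: 2.43
eef_pos: [0.6307, 0.1245, 0.0804]
time: 2.68
eef_pos: [0.6326, 0.1249, 0.0645]
tcp_rot: [0.999, 0.046, -0.002, 0.0]
contact_force: [0.4, -0.5, 0.5]
opening: 0.995
finger_force: 0.0
t 2.68 pos [0.6326 0.1249 0.0645] toolx yaw 5.26 zax [-0.004 -0.    -1.   ] F [ 0.41 -0.53  0.53] M [-0.   -0.06  0.04] op 0.995 ff 0.0 q [ 0.038  0.426  1.763 -0.     0.956  1.517]
tcp_rot: [0.999, 0.046, 0.001, -0.002]
contact_force: [-1.7, 5.2, 5.7]
opening: 0.444
finger_force: 65.4
contact_force: [-1.4, 4.2, 5.5]
opening: 0.442
finger_force: 65.4
t 3.52 pos [0.6348 0.128  0.0685] toolx yaw 5.28 zax [ 0.003  0.004 -1.   ] F [-1.39  4.21  5.52] M [ 0.79  0.29 -0.06] op 0.442 ff 65.4 q [0.041 0.423 1.759 0.004 0.957 1.518]
```

```bash
python3 -m handwheel '[0,0,0,0,0,0.053,0,0,0,0,0,0.053,0,0,0,0,0,0.053,0,0,0,0,0,0.053,0,0,0,0,0,0.053]' - 90 | tail -3
python3 -m handwheel '[0,0,0,0,0,0.053,0,0,0,0,0,0.053,0,0,0,0,0,0.053,0,0,0,0,0,0.053,0,0,0,0,0,0.053]' | tail -3
python3 -m handwheel '[0,0,0,0,0,0,0,0,0,0,0,0,0,0,0,0,0,0,0,0,0,0,0,0,0,0,0,0,0,0]' | tail -3; python3 st.py
python3 - <<'E'
from m import *
for n in('top','side'):
    im,d=grab(n);P=cloud(n,d)
    cv2.imwrite(f'x_{n}.png',im)
    for nm,c in(('cone',(.698,.214)),('sq',(.69,.042))):
        m=(np.hypot(P[...,0]-c[0],P[...,1]-c[1])<.03)&(P[...,2]>.018)&(P[...,2]<.055); print(nm,n,m.sum(),P[m].mean(0).round(4),P[m].max(0).round(4))
a=cv2.imread('x_top.png');b=cv2.imread('x_side.png')
c=lambda im,x0,y0,w,h,W,H: cv2.resize(im[y0:y0+h,x0:x0+w],(W,H),interpolation=cv2.INTER_CUBIC)
cv2.imwrite('pics/turn.png',np.hstack([c(a,196,148,80,85,400,425),c(b,155,190,112,100,400,425)]))
E
```

```text
contact_force: [-0.5, 2.8, 5.0]
opening: 0.436
finger_force: 91.4
contact_force: [1.7, 0.6, 3.7]
opening: 0.44
finger_force: 91.3
contact_force: [2.1, 1.7, 5.9]
opening: 0.439
finger_force: 91.6
t 4.77 pos [0.6354 0.127  0.0686] toolx yaw 52.91 zax [ 0.003  0.002 -1.   ] F [2.07 1.67 5.89] M [0.86 0.58 0.12] op 0.439 ff 91.6 q [0.04  0.424 1.758 0.002 0.957 0.686]
cone top 12 [0.6948 0.226  0.0287] [0.7047 0.2377 0.0422]
sq top 52 [0.6915 0.0414 0.028 ] [0.7041 0.0559 0.0372]
cone side 79 [0.6945 0.2216 0.0297] [0.7197 0.2385 0.0479]<stdin>:6: RuntimeWarning: Mean of empty slice.
  ret = um.true_divide(
Traceback (most recent call last):
ValueError: zero-size array to reduction operation maximum which has no identity
```

```bash
python3 -m handwheel '[0,0,0,0,0,0,0,0,0,0,0,0,0,0,0,0,0,0,0,0,0,0,0,0]' 1 | tail -2
python3 -m handwheel '[0,0,0,0,0,0,0,0,0.15,0,0,0,0,0,0.27,0,0,0,0,0,0.27,0,0,0,0,0,0.27,0,0,0]' | tail -2
python3 -m handwheel '[-0.2,-0.15,0.1,0,0,-0.05,-0.2,-0.15,0.1,0,0,-0.06,-0.2,-0.15,0,0,0,0,-0.2,-0.15,0,0,0,0,-0.2,-0.15,0,0,0,0]' 0.5| tail -2
python3 -m handwheel '[-0.05,-0.2,0,0,0,0,-0.05,-0.2,0,0,0,0,0,0,0,0,0,0,0,0,0,0,0,0]' | tail -2; python3 st.py
cat > look.py <<'E'
from m import *
import sys
for n in('top','side'):
    im,d=grab(n);P=cloud(n,d)
    m=(np.hypot(P[...,0]-.634,P[...,1]-.128)<.06)&(P[...,2]>.083)&(P[...,2]<.1)
    X=np.array([ray(n,u,v,.089)[:2] for v,u in np.argwhere(m)])
    w,V=np.linalg.eigh(np.cov(X.T)); print(n,'bar',X.mean(0).round(4),np.degrees(np.arctan2(V[1,1],V[0,1])).round(1),np.sqrt(12*w).round(3))
    for nm,c,r,z0,z1 in(('cone',(.698,.214),.03,.018,.055),('conetip',(.698,.214),.03,.034,.055),('sq',(.69,.042),.03,.018,.055),('knob',(.47,.163),.04,.05,.075)):
        m=(np.hypot(P[...,0]-c[0],P[...,1]-c[1])<r)&(P[...,2]>z0)&(P[...,2]<z1)
        if m.any(): print(nm,n,m.sum(),P[m].mean(0).round(4),P[m].max(0).round(4))
a,_=load('top');b,_=load('side')
c=lambda im,x0,y0,w,h,W,H: cv2.resize(im[y0:y0+h,x0:x0+w],(W,H),interpolation=cv2.INTER_CUBIC)
cv2.imwrite(f'pics/{sys.argv[1]}.png',np.hstack([c(a,196,148,80,85,400,425),c(b,155,190,112,100,400,425)]))
E
python3 look.py turn
```

```text
opening: 0.978
finger_force: 0.0
opening: 1.001
finger_force: 0.0
opening: 0.501
finger_force: 0.0
opening: 0.504
finger_force: 0.0
t 6.37 pos [ 0.4685 -0.0476  0.24  ] toolx yaw 42.95 zax [ 0.  0. -1.] F [0.28 0.   0.89] M [-0.03  0.02 -0.03] op 0.504 ff 0.0 q [-0.317 -0.169  2.073  0.     1.237  0.504]
top bar [0.6356 0.1283] 53.3 [0.024 0.085]
cone top 41 [0.6956 0.2164 0.0283] [0.7144 0.2374 0.0461]
conetip top 12 [0.6965 0.2146 0.0388] [0.7026 0.2207 0.0461]
sq top 49 [0.693  0.041  0.0275] [0.7037 0.0588 0.035 ]
knob top 17 [0.4692 0.1603 0.0653] [0.4748 0.1675 0.0728]
side bar [0.6334 0.1294] 53.6 [0.029 0.086]
cone side 77 [0.6934 0.2209 0.0293] [0.7163 0.2367 0.0455]
conetip side 23 [0.6948 0.2192 0.039 ] [0.7013 0.2279 0.0455]
sq side 86 [0.6902 0.0424 0.0289] [0.7035 0.0536 0.0367]
knob side 45 [0.4678 0.1625 0.0635] [0.4751 0.1684 0.0699]
```

View pics/turn.png

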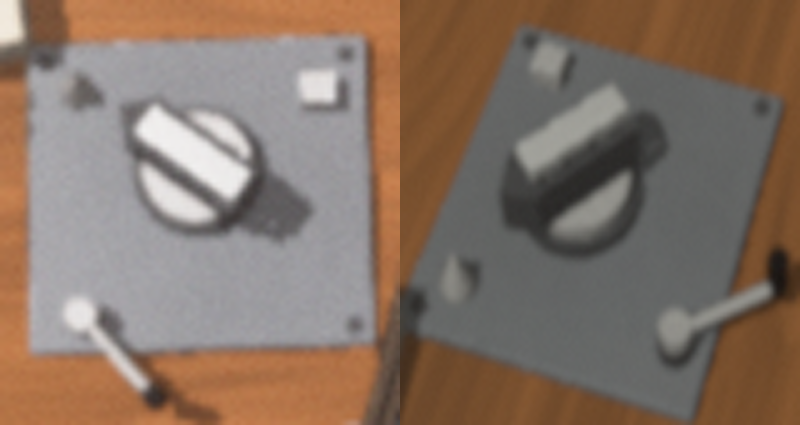

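The turret now points at about 53.4°, with the cone at top crop (75,85). I'll refine the cone bearing with a quick fit of the known cone shape to the depth points.

```bash
python3 - <<'E'
from m import *
from scipy.optimize import least_squares
for n in('top','side'):
    im,d=load(n);P=cloud(n,d)
    m=(np.hypot(P[...,0]-.697,P[...,1]-.216)<.024)&(P[...,2]>.019)&(P[...,2]<.05); X=P[m]
    f=lambda c:np.hypot(X[:,0]-c[0],X[:,1]-c[1])-(0.046+c[2]-X[:,2])*13/34
    r=least_squares(f,[.697,.216,0],loss='soft_l1',f_scale=.003); c=r.x
    a=np.array([.6345,.1288]); print(n,len(X),c.round(4),np.degrees(np.arctan2(c[1]-a[1],c[0]-a[0])).round(1),np.std(f(c)).round(4))
    # intensity silhouette: local background difference
    m2=(np.hypot(P[...,0]-.697,P[...,1]-.216)<.035); v,u=np.nonzero(m2)
    g=im.mean(2).astype(int); print(u.min(),u.max(),v.min(),v.max()); print(g[v.min():v.max()+1,u.min():u.max()+1])
E
```

```text
top 36 [0.6981 0.2168 0.0056] 54.1 0.0013
202 220 157 175
[[ 86  90  92  92  90  94 110 135 150 156 155 157 158 156 153 154 157 167
  169]
 [ 93  90  88  92  93 101 120 149 164 162 157 164 160 162 158 163 162 160
  163]
 [ 96  90  77  77  87  99 122 156 167 164 166 165 165 165 163 164 162 164
  163]
 [105  94  84  77  87 109 128 156 168 169 165 163 163 166 166 164 163 164
  160]
 [132 134 106  98 110 135 148 159 163 158 160 163 165 164 164 163 165 161
  162]
 [155 157 144 143 147 159 160 159 155 141 144 153 161 164 161 162 162 161
  159]
 [163 169 166 164 167 165 164 160 147 124 121 130 150 164 165 159 160 160
  160]
 [163 171 168 168 169 166 167 161 149 117  98 110 135 152 159 162 160 160
  158]
 [160 165 168 167 169 166 162 157 137 109  98 100 108 135 153 160 159 160
  163]
 [145 165 168 167 168 163 156 146 126 108 100  96  99 112 134 155 165 158
  162]
 [141 159 167 166 167 164 149 136 120 107  99  97  99  96 123 153 161 161
  156]
 [134 157 167 169 168 161 149 137 122 108 105 107 106 111 121 153 159 156
  146]
 [135 158 164 168 164 164 156 150 134 115 121 136 136 138 142 156 161 
[... 2908 characters left out ...]
 102 101 102 102 101]
 [ 65  72  89 102 104 105 103 103 103 104 103 102 102 102 103 103 104 104
  102 102 102 103 102 102 103 103 103]
 [ 62  71  88 100 105 105 103 105 104 104 104 102 102 103 102 104 102 103
  102 102 103 102 102 103 104 102 104]
 [ 55  65  82  94  98  98 100 102 104 104 104 102 103 103 105 104 103 103
  103 103 103 103 102 103 103 104 103]
 [ 51  58  70  81  85  87  89  95  96  97 100 104 106 106 104 105 105 105
  102 102 101 102 103 101 103 103 103]
 [ 51  52  61  71  77  81  82  85  84  86  89  95  98 101 103 104 106 104
  102 100 101 102 102 102 103 102 102]
 [ 48  52  62  72  78  80  81  78  77  78  80  83  86  90  94  97  98  98
   99 101 102 102 103 104 102 102 101]]
```

Fitted cone bearing 54–55° against nose 53.4° is about 2 mm off, well inside 7 mm. On to the knob.

```bash
python3 -m handwheel '[0,0.23,0,0,0,0,0,0.23,0,0,0,0,0,0.23,0,0,0,0,0,0.23,0,0,0,0,0,0.23,0,0,0,0]' 0.5 60 | tail -2
python3 -m handwheel '[0.01,0.23,-0.1,0,0,0,0,0,-0.2,0,0,0,0,0,-0.25,0,0,0,0,0,-0.2,0,0,0,0,0,0,0,0,0]' | tail -2; python3 st.py
```

```text
opening: 0.496
finger_force: 0.0
opening: 0.498
finger_force: 0.0
t 7.3 pos [0.4651 0.1616 0.1204] toolx yaw 43.31 zax [-0.014 -0.002 -1.   ] F [-1.49 -0.14 -0.11] M [0.   0.05 0.01] op 0.498 ff 0.0 q [0.128 0.042 2.112 0.    1.002 0.943]
```

```bash
python3 -m handwheel '[0,0,-0.15,0,0,0,0,0,-0.15,0,0,0,0,0,-0.15,0,0,0,0,0,0,0,0,0,0,0,0,0,0,0]' | tail -2; python3 st.py
python3 -m handwheel '[0,0,0,0,0,0,0,0,0,0,0,0,0,0,0,0,0,0,0,0,0,0,0,0,0,0,0,0,0,0]' 0 50| tail -2
python3 -m handwheel '[0,0,0,0,0,0,0,0,0,0,0,0]'| tail -2; python3 st.py
```

```text
opening: 0.5
finger_force: 0.0
t 7.72 pos [0.4704 0.1611 0.0602] toolx yaw 43.19 zax [-0.001 -0.    -1.   ] F [-0.33 -0.21  0.31] M [-0.04 -0.02 -0.02] op 0.5 ff 0.0 q [0.126 0.149 2.13  0.    0.864 0.943]
opening: 0.164
finger_force: 48.8
opening: 0.167
finger_force: 48.9
t 8.3 pos [0.4721 0.161  0.0622] toolx yaw 43.14 zax [ 0.004  0.001 -1.   ] F [-1.26  0.49  6.91] M [0.07 0.2  0.03] op 0.167 ff 48.9 q [0.125 0.146 2.129 0.    0.863 0.942]
```

```bash
python3 -m handwheel '[0.037,-0.037,0,0,0,0.062,0.04,-0.033,0,0,0,0.062,0.043,-0.029,0,0,0,0.062,0.046,-0.025,0,0,0,0.062,0.048,-0.02,0,0,0,0.062]' | tail -4; python3 st.py
python3 -m handwheel '[0.05,-0.015,0,0,0,0.062,0.051,-0.01,0,0,0,0.062,0.052,-0.005,0,0,0,0.062,0.052,0,0,0,0,0.062,0.052,0.005,0,0,0,0.062]' | tail -4
python3 -m handwheel '[0,0,0,0,0,0,0,0,0,0,0,0,0,0,0,0,0,0]'| tail -2; python3 st.py
```

```text
tcp_rot: [0.812, 0.583, 0.001, 0.0]
contact_force: [-1.7, 2.3, 7.0]
opening: 0.166
finger_force: 49.0
t 8.72 pos [0.504  0.1391 0.0622] toolx yaw 71.32 zax [ 0.003  0.001 -1.   ] F [-1.65  2.29  7.05] M [0.36 0.37 0.16] op 0.166 ff 49.0 q [7.500e-02 1.950e-01 2.071e+00 1.000e-03 8.730e-01 4.000e-01]
tcp_rot: [0.648, 0.762, -0.0, 0.0]
contact_force: [-13.0, -1.3, 9.7]
opening: 0.166
finger_force: 49.5
opening: 0.17
finger_force: 49.4
t 9.38 pos [0.5417 0.1351 0.0622] toolx yaw 99.0 zax [ 0.    -0.001 -1.   ] F [-4.18 -1.09  8.18] M [-0.16  0.68  0.18] op 0.17 ff 49.4 q [ 6.300e-02  2.650e-01  1.984e+00 -1.000e-03  8.920e-01 -9.400e-02]
```

```bash
python3 -m handwheel '[0,0,0,0,0,0,0,0,0,0,0,0,0,0,0,0,0,0,0,0,0,0,0,0]' 0.45 | tail -2
python3 -m handwheel '[0,0,0.1,0,0,0,0,0,0.27,0,0,0,0,0,0.27,0,0,0,0,0,0.27,0,0,0,0.01,-0.24,0,0,0,-0.07]' | tail -2
python3 -m handwheel '[0.01,-0.25,0,0,0,-0.07,0.01,-0.25,0,0,0,-0.07,0.01,-0.25,0,0,0,-0.07,0.01,-0.25,0,0,0,-0.07,0.01,-0.25,0,0,0,-0.07]' 1 | tail -2
python3 -m handwheel '[0.01,-0.25,0,0,0,-0.07,0.01,-0.25,0,0,0,-0.07,0,-0.1,0,0,0,-0.07,0,0,0,0,0,-0.07,0,0,0,0,0,0]' 1 | tail -2; python3 st.py
sed -i "s/('knob',(.47,.163),.04,/('knob',(.543,.135),.03,/" look.py; python3 look.py clamp
python3 - <<'E'
from h import *
for n in('top','side'):
    im,d=load(n);P=cloud(n,d);H=cv2.cvtColor(im,cv2.COLOR_BGR2HSV).astype(int)
    m=(np.hypot(P[...,0]-.56,P[...,1]+.343)<.06)&(P[...,2]>.036)&(P[...,2]<.06)
    if m.sum()>20:
        X=np.array([ray(n,u,v,.046)[:2] for v,u in np.argwhere(m)]);w,V=np.linalg.eigh(np.cov(X.T))
        print(n,'block',m.sum(),X.mean(0).round(4),np.degrees(np.arctan2(V[1,1],V[0,1])).round(1),np.sqrt(12*w).round(3))
    # pad HSV vs wood
    for c in((.515,-.33),(.52,-.36),(.44,-.33),(.45,-.4)):
        u,v=map(int,proj(n,[*c,.006])); print(c,H[v-1:v+2,u-1:u+2].mean((0,1)).round())
E
```

```text
opening: 0.449
finger_force: 0.0
opening: 0.45
finger_force: 0.0
opening: 0.998
finger_force: 0.0
opening: 1.002
finger_force: 0.0
t 10.97 pos [ 0.5527 -0.1797  0.1959] toolx yaw 35.68 zax [-0.001  0.    -1.   ] F [-0.06 -0.23 -0.83] M [ 0.03 -0.03  0.  ] op 1.002 ff 0.0 q [-0.489  0.133  1.86   0.     1.15   0.459]
top bar [0.636  0.1288] 53.1 [0.024 0.086]
cone top 42 [0.6972 0.2151 0.0277] [0.7251 0.2337 0.0431]
conetip top 8 [0.6972 0.2156 0.0386] [0.7018 0.2206 0.0431]
sq top 51 [0.6912 0.0409 0.0284] [0.7042 0.0552 0.0376]
knob top 17 [0.5403 0.1334 0.0628] [0.5473 0.1392 0.0716]
side bar [0.6335 0.1299] 54.2 [0.029 0.086]
cone side 74 [0.6933 0.2209 0.0299] [0.7161 0.2368 0.0503]
conetip side 22 [0.6945 0.2188 0.0393] [0.7016 0.2237 0.0503]
sq side 86 [0.6902 0.0423 0.0287] [0.7046 0.0528 0.0348]
knob side 40 [0.538  0.1357 0.0635] [0.5456 0.1414 0.0708]
top block 101 [ 0.5578 -0.3484] -154.7 [0.029 0.046]
(0.515, -0.33) [ 13. 132. 134.]
(0.52, -0.36) [ 12. 133. 122.]
(0.44, -0.33) [ 13. 157. 191.]
(0.45, -0.4) [ 12. 159. 107.]
side block 55 [ 0.5615 -0.3361] -155.9 [0.034 0.083]
(0.515, -0.33) [ 15. 138.  84.]
(0.52, -0.36) [ 14. 136.  81.]
(0.44, -0.33) [ 14. 164. 100.]
(0.45, -0.4) [ 14. 164.  75.]
```

View pics/clamp.png

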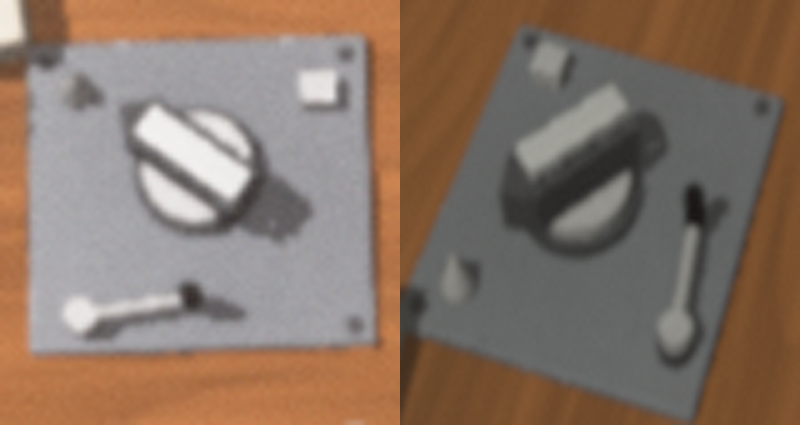

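The clamp lever now lies home: knob at (190,297) in the top crop and (694,205) in the side crop, about 0.97 rad. The turret still faces the cone, so I'll go and get the block.

```bash
python3 -m handwheel '[0.013,-0.22,0,0,0,0,0.013,-0.22,0,0,0,0,0.013,-0.22,0,0,0,0,0.013,-0.22,-0.1,0,0,0,0.013,-0.21,-0.15,0,0,0]' 1 50| tail -2
python3 -m handwheel '[0,0,-0.2,0,0,0,0,0,-0.2,0,0,0,0,0,-0.2,0,0,0,0,0,-0.15,0,0,0,0,0,-0.08,0,0,0]' | tail -2
python3 -m handwheel '[0,0,0,0,0,0,0,0,0,0,0,0]'|tail -2;  python3 st.py
python3 -m handwheel '[0,0,0,0,0,0,0,0,0,0,0,0,0,0,0,0,0,0,0,0,0,0,0,0,0,0,0,0,0,0]' 0 | tail -2
python3 -m handwheel '[0,0,0,0,0,0,0,0,0,0,0,0,0,0,0,0,0,0]' | tail -2; python3 st.py
```

```text
opening: 1.001
finger_force: 0.0
opening: 1.001
finger_force: 0.0
opening: 1.001
finger_force: 0.0
t 12.07 pos [ 0.5631 -0.3411  0.0343] toolx yaw 36.06 zax [-0.  0. -1.] F [-0.26 -1.04  1.14] M [ 0.04 -0.01  0.01] op 1.001 ff 0.0 q [-0.699  0.493  1.734  0.     0.915  0.243]
opening: 0.32
finger_force: 50.0
opening: 0.317
finger_force: 50.7
t 12.73 pos [ 0.5635 -0.3424  0.0357] toolx yaw 35.94 zax [ 0.002 -0.001 -1.   ] F [-0.09  0.17  5.6 ] M [0.03 0.01 0.06] op 0.317 ff 50.7 q [-0.7    0.492  1.733  0.     0.914  0.244]
```

```bash
python3 -m handwheel '[0,0,0.1,0,0,0,0,0,0.27,0,0,0,0,0,0.27,0,0,0,0,0,0.27,0,0,0,0,0,0.27,0,0,0]' | tail -2; python3 st.py
python3 -m handwheel '[0.03,0.24,0,0,0,0.016,0.03,0.25,0,0,0,0.016,0.03,0.25,0,0,0,0.016,0.03,0.25,0,0,0,0.016,0.03,0.25,0,0,0,0.016]' | tail -2
python3 -m handwheel '[0.03,0.25,0,0,0,0.016,0.03,0.25,0,0,0,0.016,0.03,0.25,0,0,0,0.016,0.03,0.25,0,0,0,0.016,0.03,0.25,0,0,0,0.016]' | tail -2
python3 -m handwheel '[0.03,0.25,0,0,0,0.016,0.035,0.25,0,0,0,0.016,0,0,0,0,0,0,0,0,0,0,0,0]' | tail -2; python3 st.py
python3 - <<'E'
from h import *
for n in('top','side'): grab(n)
a,_=load('top');b,_=load('side')
c=lambda im,x0,y0,w,h,W,H: cv2.resize(im[y0:y0+h,x0:x0+w],(W,H),interpolation=cv2.INTER_CUBIC)
cv2.imwrite('pics/over.png',np.hstack([c(a,196,128,100,105,400,425),c(b,155,150,112,120,400,425)]))
E
```

```text
opening: 0.319
finger_force: 49.9
t 13.15 pos [ 0.562  -0.3411  0.2127] toolx yaw 35.94 zax [-0.002  0.001 -1.   ] F [ 1.04 -0.06 -1.4 ] M [-0.01 -0.04  0.01] op 0.319 ff 49.9 q [-0.7    0.28   1.655 -0.     1.209  0.244]
opening: 0.319
finger_force: 50.0
opening: 0.316
finger_force: 50.0
opening: 0.318
finger_force: 49.9
t 14.32 pos [0.6167 0.1087 0.211 ] toolx yaw 53.44 zax [-0.002 -0.    -1.   ] F [ 1.09 -0.88 -1.64] M [-0.01 -0.01  0.02] op 0.318 ff 49.9 q [ 0.013  0.215  1.736 -0.     1.192  0.651]
```

View pics/over.png

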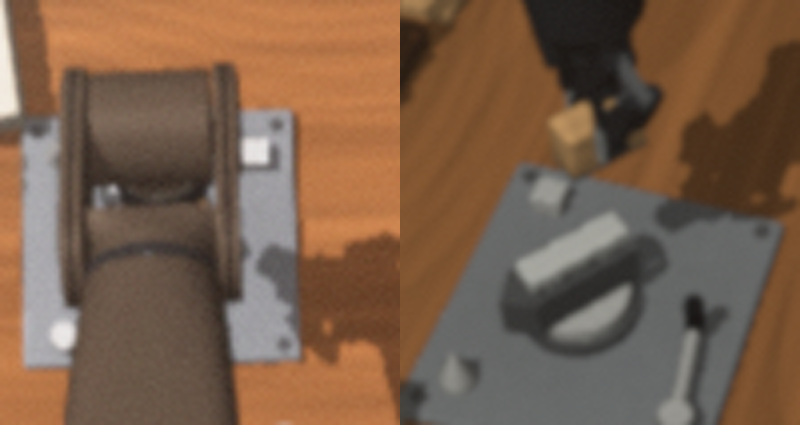

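```bash
python3 -m handwheel '[0.015,-0.011,-0.15,0,0,0,0,0,-0.15,0,0,0,0,0,-0.15,0,0,0,0,0,-0.05,0,0,0,0,0,-0.03,0,0,0]' | tail -2; python3 -m handwheel '[0,0,-0.02,0,0,0,0,0,0,0,0,0,0,0,0,0,0,0]' | tail -2; python3 st.py
```

```text
opening: 0.316
finger_force: 50.0
opening: 0.321
finger_force: 50.0
t 15.08 pos [0.6207 0.1048 0.1303] toolx yaw 53.19 zax [ 0.002  0.    -1.   ] F [-1.14 -0.42  0.06] M [-0.02 -0.05  0.05] op 0.321 ff 50.0 q [ 0.006  0.307  1.783 -0.     1.049  0.649]
```

```bash
python3 -m handwheel '[0,0,-0.02,0,0,0,0,0,-0.02,0,0,0,0,0,0,0,0,0]' | tail -2; python3 st.py;  python3 -m handwheel '[0,0,-0.02,0,0,0,0,0,-0.01,0,0,0,0,0,0,0,0,0]' | tail -2; python3 st.py
```

```text
opening: 0.322
finger_force: 50.0
t 15.33 pos [0.6197 0.1051 0.1227] toolx yaw 53.23 zax [-0. -0. -1.] F [-0.81  0.92 -0.68] M [-0.01  0.04 -0.03] op 0.322 ff 50.0 q [ 0.007  0.316  1.787 -0.     1.038  0.649]
opening: 0.316
finger_force: 50.2
t 15.58 pos [0.6198 0.1052 0.1183] toolx yaw 53.23 zax [ 0.  0. -1.] F [0.58 0.68 1.2 ] M [-0.    0.1  -0.02] op 0.316 ff 50.2 q [0.007 0.322 1.789 0.    1.031 0.649]
```

```bash
python3 -m handwheel '[0,0,-0.013,0,0,0,0,0,0,0,0,0]' | tail -2; python3 st.py;  python3 -m handwheel '[0,0,-0.013,0,0,0,0,0,0,0,0,0]' | tail -2; python3 st.py
```

```text
opening: 0.32
finger_force: 50.3
t 15.75 pos [0.62   0.1051 0.1167] toolx yaw 53.22 zax [ 0.001  0.    -1.   ] F [-0.63 -0.62  2.52] M [0.08 0.22 0.02] op 0.32 ff 50.3 q [0.007 0.324 1.79  0.    1.028 0.649]
opening: 0.319
finger_force: 50.5
t 15.92 pos [0.6201 0.1051 0.1149] toolx yaw 53.22 zax [ 0.001  0.    -1.   ] F [-1.88  0.23  5.02] M [ 0.12  0.27 -0.06] op 0.319 ff 50.5 q [0.007 0.326 1.79  0.    1.024 0.649]
```

```bash
python3 -m handwheel '[0,0,-0.005,0,0,0,0.015,0.0215,0,0,0,0,0.015,0.0215,0,0,0,0,0.015,0.0215,0,0,0,0,0.015,0.0215,0,0,0,0]' | tail -2; python3 st.py
```

```text
opening: 0.317
finger_force: 50.7
t 16.33 pos [0.6293 0.1174 0.1143] toolx yaw 53.24 zax [ 0.001 -0.002 -1.   ] F [-2.41 -2.83  5.88] M [-0.4   0.27  0.06] op 0.317 ff 50.7 q [ 0.027  0.349  1.761 -0.002  1.03   0.669]
```

```bash
python3 -m handwheel '[0.015,0.0215,0,0,0,0,0.015,0.0215,0,0,0,0,0.015,0.0215,0,0,0,0,0.015,0.0215,0,0,0,0,0.015,0.0215,0,0,0,0]' | tail -2; python3 st.py
python3 -m handwheel '[0.015,0.0215,0,0,0,0,0.015,0.0215,0,0,0,0,0.015,0.0215,0,0,0,0,0.015,0.0215,0,0,0,0,0.015,0.0215,0,0,0,0]' | tail -2; python3 st.py
python3 -m handwheel '[0,0,0,0,0,0,0,0,0,0,0,0,0,0,0,0,0,0]' | tail -2; python3 st.py
```

```text
opening: 0.318
finger_force: 50.7
t 16.75 pos [0.6405 0.1335 0.1142] toolx yaw 53.24 zax [ 0.    -0.002 -1.   ] F [-2.09 -3.43  4.64] M [-0.45  0.27 -0.  ] op 0.318 ff 50.7 q [ 0.051  0.377  1.724 -0.002  1.04   0.694]
opening: 0.319
finger_force: 50.7
t 17.17 pos [0.6517 0.1496 0.1142] toolx yaw 53.24 zax [ 0.    -0.002 -1.   ] F [-0.8  -2.8   5.15] M [-0.44  0.35 -0.01] op 0.319 ff 50.7 q [ 0.075  0.406  1.686 -0.002  1.05   0.718]
opening: 0.323
finger_force: 50.7
t 17.42 pos [0.6521 0.1501 0.1144] toolx yaw 53.23 zax [ 0.002 -0.    -1.   ] F [-0.17 -1.01  5.14] M [-0.25  0.06 -0.04] op 0.323 ff 50.7 q [ 7.500e-02  4.050e-01  1.686e+00 -1.000e-03  1.048e+00  7.170e-01]
```

Stroke done: −28 mm to +28 mm at about 6 N. Lifting off at the nose end and carrying the block back to the pad.

```bash
python3 -m handwheel '[0,0,0.1,0,0,0,0,0,0.2,0,0,0,0,0,0.2,0,0,0,0,0,0.2,0,0,0,-0.05,-0.2,0,0,0,-0.014]' | tail -2
python3 -m handwheel '[-0.05,-0.23,0,0,0,-0.014,-0.05,-0.24,0,0,0,-0.014,-0.05,-0.24,0,0,0,-0.014,-0.05,-0.24,0,0,0,-0.014,-0.05,-0.24,0,0,0,-0.014]' | tail -2
python3 -m handwheel '[-0.05,-0.24,0,0,0,-0.014,-0.05,-0.24,0,0,0,-0.014,-0.05,-0.24,0,0,0,-0.014,-0.05,-0.24,0,0,0,-0.014,-0.05,-0.24,0,0,0,-0.014]' | tail -2
python3 -m handwheel '[-0.05,-0.24,0,0,0,-0.014,-0.05,-0.24,0,0,0,-0.014,-0.05,-0.21,0,0,0,-0.014,0,0,0,0,0,0,0,0,0,0,0,0]' | tail -2; python3 st.py; python3 look.py after
python3 - <<'E'
from h import *
im,d=load('top');P=cloud('top',d);H=cv2.cvtColor(im,cv2.COLOR_BGR2HSV).astype(int)
a,_=load('top');b,_=load('side')
c=lambda im,x0,y0,w,h,W,H: cv2.resize(im[y0:y0+h,x0:x0+w],(W,H),interpolation=cv2.INTER_CUBIC)
cv2.imwrite('pics/pad.png',np.hstack([c(a,320,160,80,80,400,400),c(b,230,90,80,80,400,400)]))
E
```

```text
opening: 0.316
finger_force: 50.0
opening: 0.314
finger_force: 50.0
opening: 0.319
finger_force: 50.0
opening: 0.318
finger_force: 50.0
t 19.08 pos [ 0.5453 -0.343   0.2179] toolx yaw 35.4 zax [-0.001  0.002 -1.   ] F [ 0.23  0.35 -1.8 ] M [ 0.05  0.03 -0.01] op 0.318 ff 50.0 q [-7.190e-01  2.470e-01  1.685e+00  1.000e-03  1.211e+00  2.340e-01]
top bar [0.6353 0.128 ] 53.1 [0.024 0.084]
cone top 39 [0.6959 0.2151 0.0283] [0.7099 0.2259 0.0476]
conetip top 11 [0.6969 0.2164 0.0384] [0.703  0.2211 0.0476]
sq top 50 [0.6923 0.041  0.0282] [0.7047 0.0553 0.0362]
knob top 16 [0.5405 0.1336 0.064 ] [0.5474 0.139  0.0687]
side bar [0.6338 0.1295] 54.1 [0.028 0.086]
cone side 75 [0.6929 0.221  0.0301] [0.7133 0.2364 0.0495]
conetip side 21 [0.6946 0.2191 0.0401] [0.7008 0.2235 0.0495]
sq side 87 [0.6903 0.0422 0.0288] [0.7142 0.0546 0.0352]
knob side 42 [0.5379 0.1358 0.0624] [0.5451 0.1422 0.0692]
```

View pics/pad.png

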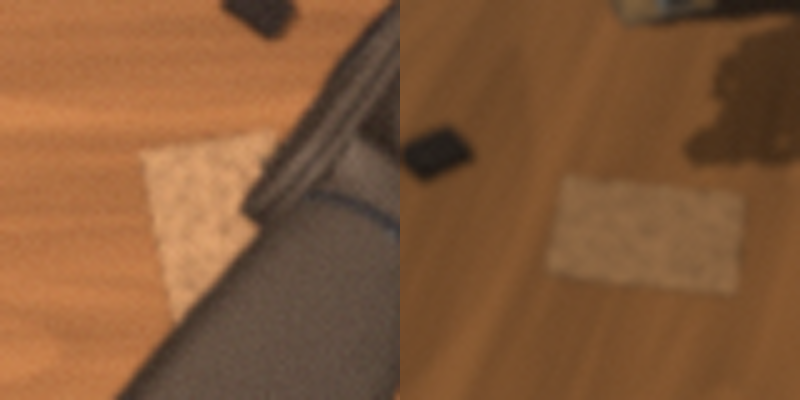

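The turret and lever haven't moved. The pad is clear, with side-view corners centred near crop (648,234), i.e. world ≈ (0.538, −0.337), which is within 10 mm of the tool. Lowering now.

```bash
python3 -m handwheel '[-0.02,0.01,-0.25,0,0,0,-0.02,0.01,-0.25,0,0,0,0,0,-0.25,0,0,0,0,0,-0.2,0,0,0,0,0,-0.12,0,0,0]' | tail -2
python3 -m handwheel '[0,0,-0.07,0,0,0,0,0,-0.03,0,0,0,0,0,0,0,0,0,0,0,0,0,0,0]' | tail -2; python3 st.py
```

```text
opening: 0.321
finger_force: 50.0
opening: 0.317
finger_force: 50.0
t 19.93 pos [ 0.5414 -0.3389  0.0447] toolx yaw 35.63 zax [ 0.002 -0.002 -1.   ] F [-0.19 -0.7  -0.53] M [ 0.    0.01 -0.01] op 0.317 ff 50.0 q [-0.718  0.441  1.786  0.     0.912  0.231]
```

```bash
python3 -m handwheel '[0,0,-0.03,0,0,0,0,0,-0.02,0,0,0,0,0,0,0,0,0]' | tail -2; python3 st.py;  python3 -m handwheel '[0,0,-0.012,0,0,0,0,0,0,0,0,0,0,0,0,0,0,0]' | tail -2; python3 st.py
```

```text
opening: 0.319
finger_force: 50.0
t 20.18 pos [ 0.5404 -0.3389  0.036 ] toolx yaw 35.58 zax [ 0. -0. -1.] F [ 0.53  0.68 -1.05] M [ 0.01  0.03 -0.02] op 0.319 ff 50.0 q [-0.719  0.454  1.788  0.     0.899  0.231]
opening: 0.321
finger_force: 50.7
t 20.43 pos [ 0.5406 -0.3391  0.0357] toolx yaw 35.57 zax [ 0. -0. -1.] F [-2.29  1.44  4.92] M [0.41 0.4  0.02] op 0.321 ff 50.7 q [-0.719  0.455  1.787  0.     0.899  0.231]
```

```bash
python3 -m handwheel '[0,0,0,0,0,0,0,0,0,0,0,0,0,0,0,0,0,0,0,0,0,0,0,0,0,0,0,0,0,0]' 0.9 | tail -2
python3 -m handwheel '[0,0,0.1,0,0,0,0,0,0.2,0,0,0,0,0,0.25,0,0,0,0,0,0.25,0,0,0,0,0,0.25,0,0,0]' | tail -2
python3 -m handwheel '[-0.1,0.2,0,0,0,0,-0.1,0.2,0,0,0,0,-0.1,0.2,0,0,0,0,-0.1,0.2,0,0,0,0,0,0.2,0,0,0,0]' | tail -2
python3 -m handwheel '[0,0,0,0,0,0,0,0,0,0,0,0,0,0,0,0,0,0]' | tail -2; python3 st.py; python3 look.py end
python3 - <<'E'
from h import *
print('pad side',ray('side',279.45,136.7,.006).round(4))
for n in('top','side'):
    im,d=load(n);P=cloud(n,d)
    m=(np.hypot(P[...,0]-.54,P[...,1]+.338)<.06)&(P[...,2]>.038)&(P[...,2]<.06)
    X=np.array([ray(n,u,v,.046)[:2] for v,u in np.argwhere(m)]);w,V=np.linalg.eigh(np.cov(X.T))
    print(n,'block',m.sum(),X.mean(0).round(4),P[m][:,2].mean().round(4),np.sqrt(12*w).round(3))
a,_=load('top');b,_=load('side')
cv2.imwrite('pics/final.png',np.hstack([cv2.resize(a,(400,300)),cv2.resize(b,(400,300))]))
E
```

```text
opening: 0.899
finger_force: 0.0
opening: 0.902
finger_force: 0.0
opening: 0.904
finger_force: 0.0
opening: 0.902
finger_force: 0.0
t 21.93 pos [ 0.4808 -0.1893  0.1925] toolx yaw 35.61 zax [ 0.002 -0.001 -1.   ] F [-0.15  0.16  0.45] M [-0.01 -0.   -0.04] op 0.902 ff 0.0 q [-0.571 -0.009  2.016 -0.     1.133  0.378]
top bar [0.6349 0.1281] 53.7 [0.025 0.083]
cone top 43 [0.696  0.2144 0.0285] [0.7251 0.2305 0.0445]
conetip top 13 [0.6976 0.2163 0.0374] [0.7027 0.2245 0.0445]
sq top 54 [0.6926 0.0414 0.0269] [0.7101 0.0661 0.0352]
knob top 16 [0.5397 0.1332 0.0638] [0.5464 0.1388 0.0722]
side bar [0.6339 0.1299] 54.6 [0.028 0.086]
cone side 75 [0.6932 0.2207 0.0302] [0.7239 0.2298 0.0491]
conetip side 20 [0.6951 0.2189 0.04  ] [0.7022 0.2233 0.0491]
sq side 84 [0.69   0.0417 0.0286] [0.7047 0.0525 0.0346]
knob side 43 [0.5382 0.136  0.063 ] [0.5453 0.1411 0.0709]
pad side [ 0.5375 -0.3365  0.006 ]
top block 50 [ 0.553 -0.335] 0.0462 [0.017 0.041]
side block 130 [ 0.5376 -0.3367] 0.0462 [0.037 0.062]
```

View pics/final.png

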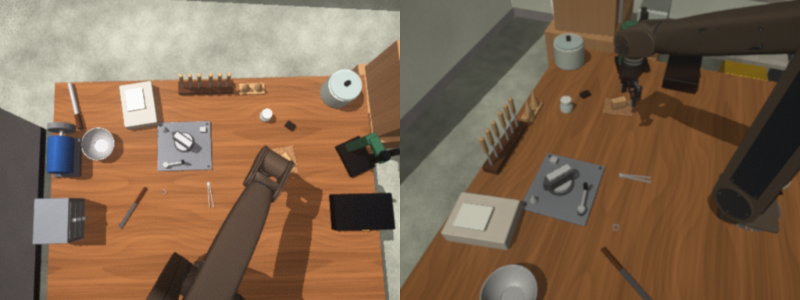

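The block sits flat at the centre of the pad (side view about (620,102)). The lever is home, the nose faces the cone and nothing else on the bench has moved, so I'm handing in.

```bash
python3 -c "
from plant import ctrl; print(ctrl.sign_off())"
```

```text
the job is handed in; nothing more can be done
None
```

The job is handed in, but sign-off returned no verdict: nose aimed at the cone stud (about 2 mm off), clamp lever home at about 0.97 rad, bar lapped in one unbroken stroke at roughly 6 N, block flat at the centre of its cork pad, and no sign in the final picture that anything else moved.

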